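# Unhook a handheld meter from its charging dock

## Task

The charcoal handheld meter is clipped in its charging dock: one end is caught beneath the dock's metal lip, the other sits beneath its hood. Gently push the meter back into the hood against the sprung contact until it is against the soft stop, tilt the lip end up and over the lip, draw it out, and lay it screen up, flat on the floor of the white carry tray. Do not force or jar the dock, set the meter down gently, let go of it, and leave the other things on the bench where they are.

Things in the scene. Friction and masses are not known exactly. Their poses are not given: they have to be found in the camera images.
- dock: Grey charging dock, fixed, 266 (x) x 90 (y) x 40 mm high. Origin: bench level, below the docked meter's origin. Its +x (lip end) points away from the robot within 0.35 rad, -x (hooded end) towards it. The meter lies on a 38 mm wide floor, top at z = 14 mm, open at its sides from x = -79 to +55 mm down to rods 9 mm above the bench. Contact of over 15 N with the dock counts as forcing it.
- lip (a point): Point on top of the dock's lip, an aluminium strip 66 mm wide, 95 mm from the dock's origin along +x. The strip's underside is at dock z = 24 mm, its top at 40 mm (screw heads to 44 mm). It overhangs the meter's heel by 2 to 20 mm towards -x: an adjustment, clamped, different each time and not measured (this point does not show it).
- hood_edge (a point): Lower edge of the hood's roof, mid-width, at dock x = -84, z = 34 mm. The roof runs from here 66 mm towards the dock's -x, top at z = 40 mm, with side cheeks 40 mm apart, and covers the meter's toe.
- blade_rest (a point): Point on the dock's floor, dock x = -94 mm, where the docked toe ends. Behind it a sprung contact (0.5 mm off, 1.5 N to start it, then 0.15 N per mm) resists a push towards -x. A rubber stop (7 N per mm) is met 1.5 mm after the heel comes clear of the lip, wherever that is set: after 3.5 to 21.5 mm of push. There the force rises sharply; clear of the lip, it needs no more push.
- meter: Charcoal handheld meter, 170 x 46 x 32 mm, 0.24 to 0.48 kg, docked screen up, axes along the dock's. Origin: on its underside, between the places to grip; z up through the screen. Body x = -50 to +52 mm, 46 mm wide, 32 mm high (21 mm from x = -50 to -30), flat parallel sides. Both ends carry a blade 34 mm wide, 7 mm thick, at the underside: heel x = 52 to 76, toe x = -50 to -94.
- heel (a point): Tip of the meter's heel blade (caught beneath the lip), on the underside, 76 mm from the meter's origin along +x. With the toe's end still at the stop, a tilt of 0.17 rad, heel up, lifts it over the lip.
- toe (a point): Tip of the meter's toe blade (beneath the hood), on the underside, 94 mm from the meter's origin along -x. With the toe at the stop the hood leaves room to tilt up to 0.3 rad.
- tray: Shallow white plastic carry tray, fixed to the bench, 250 (x) x 180 (y) x 20 mm high, walls and floor 5 mm thick. Origin: centre of its underside, z up; the floor's top is at z = 5 mm. Stands beside the dock on the other side of the bench's middle line.
- beaker: Glass beaker, 68 mm diameter, 85 mm high; origin at the centre of its underside. Leave alone.
- jar: White wide plastic jar, 84 mm diameter, 130 mm high; origin at the centre of its underside. Leave alone.
- spatula: Flat steel lab spatula, 170 mm long, 18 mm wide, 5 mm thick, lying near the bench's middle line; origin at its middle on the bench. Leave alone.
- logger: Small charcoal data logger with keys, 100 x 44 x 26 mm, lying on the bench beyond the tray and the dock; origin at the centre of its underside. Leave alone.
Things that resemble listed ones, but are neither listed nor needed, are in the scene too. What is shaped like the meter but blue or yellow is not meant.

How it is judged:
By the outcome, as a careful person would: the job done as asked, in the order asked, and still so for the second after the job is handed in, with the robot touching nothing.
It also fails if it takes over 61 s, if anything falls off the work surface, if the arm or the gripper's body presses on something with over 40 N, if the wrist force passes 120 N, or if a joint passes its speed limit or range.

## Robot

A 6-joint arm with a two-finger parallel gripper is mounted at the origin on the work surface. World frame = base frame: x ahead of the robot, y to its left, z up, the work surface at z = 0. Lengths are in m, angles in rad, forces in N, time in s.
With the tool pointing down it reaches from about 0.4 to 0.825 m from the base axis. Payload 7 kg.
Tool frame: the origin (TCP) lies at the very end of the fingers, on their centre line; the grasp point (between the pads) lies 19 mm behind it (grip_depth is the distance from the TCP to the grasp point, in m); z points along the fingers, y is the direction in which the jaws open and shut (so a half turn about z gives the same grasp; the last joint's range is limited). The gripper opens to 88 mm and grips with 3 to 60 N. Pads are 19 mm wide; open, the fingers measure 130 mm over their backs; the gripper's body (78 mm by 193 mm) begins 47 mm behind the grasp point.
Start: joints at [1.432, 0.359, 0.012, 0, -1.224, -0.288], TCP at [0.279, 0.614, 0.227] pointing down, gripper open.
Joint ranges: [-3.07, 3.07], [-1.43, 2.12], [-1.02, 1.25], [-3.03, 1.67], [-3.05, -0], [-3.03, 3.03]. Speed limits (rad/s): [2.39, 2.39, 3.01, 3.14, 3.14, 3.14].

## Interface

Orientations are given as [roll, pitch, yaw] about the fixed x, y, z axes, in that order (R = Rz(yaw) Ry(pitch) Rx(roll)).
In Python, from station import get_state, grab_frame, get_calibration, job_done, grip_depth gives the robot as it stands. The module is installed in compiled form; this text tells all that it offers.
- The arm moves only by the shell command python3 -m crank 'ROWS' [FORCE]. ROWS is JSON, a list of rows, each an object with "turn": the turn, a rotation vector about the tool's x, y, z each as a share of 2 pi rad, from -1 to 1, a list of three; "slide": the shift along the tool's x, y, z each as a share of 0.5 m, from -1 to 1, a list of three; "fingers": the opening, from -1 (shut) to 1 (fully open). A call has 1 to 5 rows; each row is the pose to reach, as a shift and turn from the pose commanded when the call began, along the tool's axes at that moment, turning the shorter way round; what a row does not reach only later rows make up. A row lasts 1/12 s, in which the tool goes at most 41.7 mm and 7.16 degrees, less where a joint would pass 70% of its speed; a pose out of reach is approached as far as the arm can. A call with a number of a shift or a turn outside -1 to 1 is refused whole. A call with a gripper value outside its range is refused whole. The fingers move at their own pace and stop on an object; FORCE is the grip in N (left out, the last holds). Time passes only in rows, so rows that repeat a pose let the fingers close. It gives the time, the measured TCP pose, the force and the opening at its end, in the units of the state.
- get_state(): the state, without advancing time (a new reading comes with each control period).
- grab_frame(name): name is "side" or "top"; returns the picture (384x512x3 uint8, red, green, blue); there is no depth.
- get_calibration(name): a dict with "K" (3x3 intrinsics, pixels), "dist" ([k1, k2, p1, p2, k3] as OpenCV has them; the pictures are not rectified), "pose" (4x4, takes a point from camera to world coordinates). Camera axes: x right, y up, looking along -z (the intrinsics and any distortion apply to the point x, -y, -z); pixel columns grow to the right and rows downward; lengths in m; the calibration is good to about 2 mm. A picture is of the moment at which its call begins. get_calibration takes no time and is no camera call.
- job_done(): hands the job in, once; it reports no verdict.
The state is a dict: "t": time; "q": joint angles; "qd": joint speeds; "joint_efforts": joint torques, N m; "eef_pos": TCP position; "ee_rot": TCP orientation; "force": force on the tool from outside, world axes, zero at the start; "moment": the same for the moment, N m; "width": finger opening in m.
Only numpy, scipy, OpenCV 4.12 (cv2) and the standard library are available. Lean on these libraries where they do the work, as an engineer would, in place of code of your own. Each camera call takes 0.05 s, during which the arm holds its last target.

## Working session

There is one attempt and no reset: what is moved stays moved. The work goes in short steps, Python scripts to look and compute and a shell command to move; the robot and the scene stay as the last step left them, time stands still between calls to the robot, and variables do not carry over. Pictures are saved under pics/ and viewed, and the job is handed in when it is done.

```bash
mkdir -p pics
python3 - <<'E'
from station import *
import cv2
for n in("side","top"):
    f=grab_frame(n); cv2.imwrite(f"pics/{n}0.png",f[:,:,::-1]); c=get_calibration(n); print(n,c)
print(get_state(),grip_depth)
E
```

```text
side {'K': array([[423.43226532,   0.        , 249.278718  ],
       [  0.        , 423.43226532, 194.23792484],
       [  0.        ,   0.        ,   1.        ]]), 'dist': array([-0.15612582,  0.        ,  0.        ,  0.        ,  0.        ]), 'pose': array([[ 0.92503292,  0.25201771, -0.28425548,  0.28001425],
       [-0.37988353,  0.61048172, -0.69498242, -0.60933557],
       [-0.0016151 ,  0.75086559,  0.66045307,  0.75898271],
       [ 0.        ,  0.        ,  0.        ,  1.        ]])}
top {'K': array([[375.08190655,   0.        , 257.99922927],
       [  0.        , 375.08190655, 193.41542479],
       [  0.        ,   0.        ,   1.        ]]), 'dist': array([-0.06440082,  0.        ,  0.        ,  0.        ,  0.        ]), 'pose': array([[ 0.03234954,  0.97183839, -0.23341735,  0.33674865],
       [-0.99947282,  0.03081103, -0.01023551,  0.07202885],
       [-0.00275543,  0.23362541,  0.97232277,  1.03453119],
       [ 0.        ,  0.        ,  0.        ,  1.        ]])}
{'t': 0.1, 'q': array([ 1.43209669e+00,  3.59330691e-01,  1.11522896e-02, -3.01603260e-04,
       -1.22407904e+00, -2.88084522e-01]), 'qd': array([-0.00105753, -0.00054444,  0.00253856,  0.00167187, -0.00077452,
        0.00078965]), 'joint_efforts': array([-1.38142637e-03, -5.84163308e+01,  2.93750918e+01,  7.01547951e+00,
        1.01764739e-02, -4.57030808e-05]), 'eef_pos': array([0.27927007, 0.61404759, 0.22570842]), 'ee_rot': array([ 3.14011119e+00, -1.43306639e-04, -4.26886751e-01]), 'force': array([ 0.48963872,  0.51533852, -0.43837573]), 'moment': array([-0.02238816,  0.0434246 , -0.03412709]), 'width': 0.08784949600986677} 0.0188
```

View pics/side0.png

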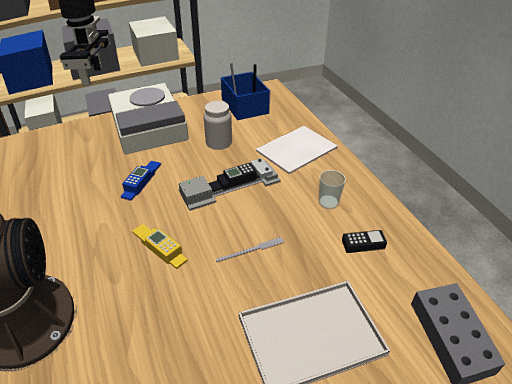

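View pics/top0.png

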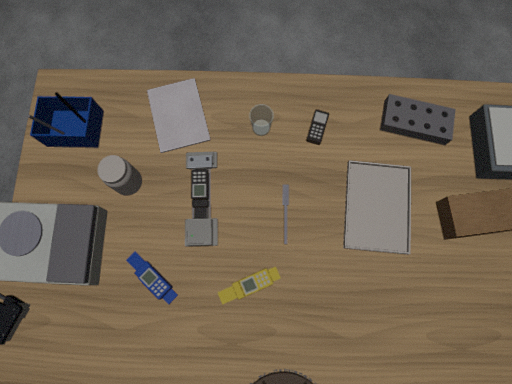

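The side picture shows these candidates: the charcoal meter in the grey dock (side 238,175; top 200,190), a blue lookalike (side 140,180; top 152,277), a yellow one (side 160,245; top 250,285) and the logger with keys (side 364,241; top 318,127). I choose the docked charcoal one. The tray is at top (378,207).

Run:
```python
import cv2
a=cv2.imread("pics/side0.png")[140:220,170:290]; cv2.imwrite("pics/cs.png",cv2.resize(a,None,fx=6.5,fy=6.5,interpolation=cv2.INTER_CUBIC))
a=cv2.imread("pics/top0.png")[140:260,170:240]; cv2.imwrite("pics/ct.png",cv2.convertScaleAbs(cv2.resize(a,None,fx=5,fy=5,interpolation=cv2.INTER_CUBIC),alpha=1.6))
a=cv2.imread("pics/top0.png")[150:265,335:425]; cv2.imwrite("pics/ctr.png",cv2.convertScaleAbs(cv2.resize(a,None,fx=5,fy=5,interpolation=cv2.INTER_CUBIC),alpha=1.6))
```

```text
(no output)
```

View pics/cs.png

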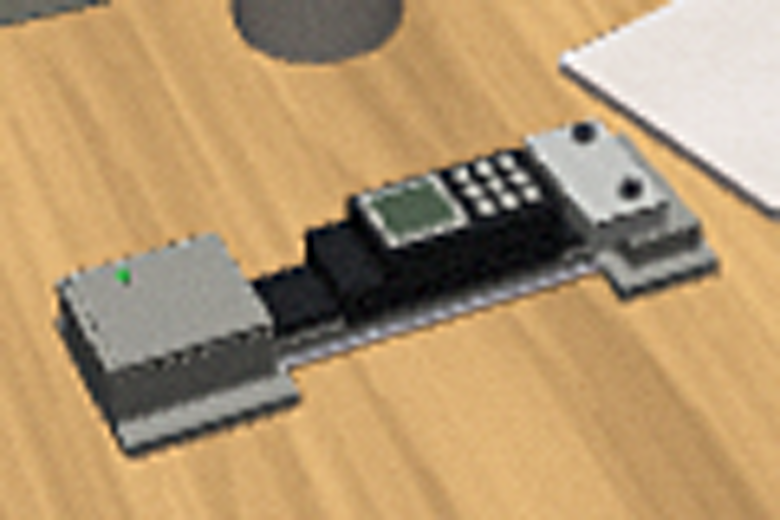

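View pics/ct.png

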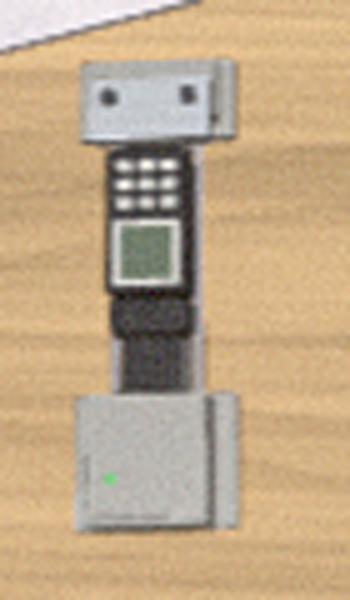

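View pics/ctr.png

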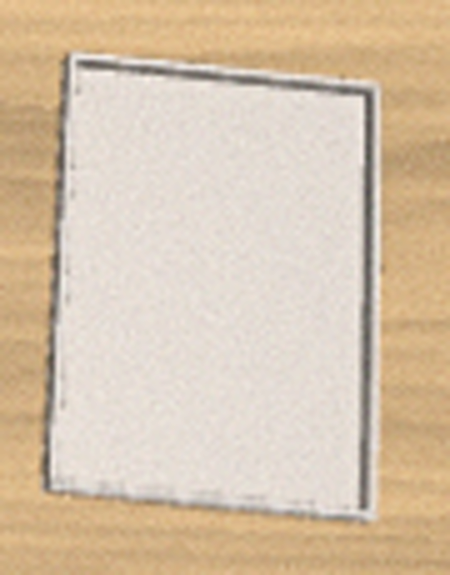

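The crop confirms it: a charcoal meter with a screen and keys, hooded to the left and under the lip to the right.

```bash
cat > h.py <<'E'
import numpy as np,cv2
from station import *
from scipy.optimize import least_squares
from scipy.spatial.transform import Rotation as R
C={n:get_calibration(n) for n in("side","top")}
def proj(n,P):
    c=C[n]; T=np.linalg.inv(c["pose"]); p=np.atleast_2d(P)@T[:3,:3].T+T[:3,3]
    p=p*[1,-1,-1]; return cv2.projectPoints(p,np.zeros(3),np.zeros(3),c["K"],c["dist"])[0][:,0]
def unproj(n,uv,z):
    c=C[n]; u=cv2.undistortPoints(np.array(uv,float).reshape(-1,1,2),c["K"],c["dist"])[:,0]
    d=np.c_[u[:,0],-u[:,1],-np.ones(len(u))]@c["pose"][:3,:3].T; o=c["pose"][:3,3]
    return o+d*((z-o[2])/d[:,2])[:,None]
def cr(x,y,s,ox,oy): return [(x+.5)/s-.5+ox,(y+.5)/s-.5+oy]
def tool():
    s=get_state(); return s["eef_pos"],R.from_euler('xyz',s["ee_rot"]),s
def goal(pos,rot):  # rows needed from current measured pose
    p,r,s=tool(); d=r.inv().apply(np.array(pos)-p)/0.5; t=(r.inv()*rot).as_rotvec()/(2*np.pi)
    print("slide",d.round(4),"turn",t.round(4),"len mm",np.linalg.norm(d)*500)
def st():
    s=get_state(); print("t",round(s["t"],2),s["eef_pos"].round(4),s["ee_rot"].round(4),"F",s["force"].round(2),"M",s["moment"].round(2),"w",round(s["width"],4))
E
python3 - <<'E'
from h import *
t=lambda x,y:cr(x,y,5,170,140); s=lambda x,y:cr(x,y,6.5,170,140)
# (cam, uv, (x, ysign*w idx, z))
O=[("top",t(78,395),-84,1,'h',40),("top",t(210,396),-84,-1,'h',40),("top",t(207,525),-150,-1,'h',40),("top",t(77,527),-150,1,'h',40),
("top",t(107,295),-30,1,'m',46),("top",t(190,298),-30,-1,'m',46),
("side",s(60,288),-150,1,'h',40),("side",s(218,235),-84,1,'h',40),("side",s(273,327),-84,-1,'h',40),("side",s(115,368),-150,-1,'h',40),
("side",s(350,197),-30,1,'m',46),("side",s(388,248),-30,-1,'m',46)]
def pts(p):
    x,y,a,w=p[:4]; L=[]
    for _,_,X,sg,k,z in O:
        Y=sg*(w if k=='h' else .023); X=X/1000
        L.append([x+X*np.cos(a)-Y*np.sin(a),y+X*np.sin(a)+Y*np.cos(a),z/1000])
    return np.array(L)
def f(p,per=False):
    P=pts(p); r=np.array([proj(o[0],q)[0]-o[1] for o,q in zip(O,P)]); 
    if per: return r
    # camera calib offset per-camera allowed
    return np.r_[r.ravel()]
q=least_squares(f,[.5,.2,0,.035],loss='soft_l1').x; print(q); print(f(q,True).round(2))
c,sn=np.cos(q[2]),np.sin(q[2])
def loc(n,uv,z):
    P=unproj(n,uv,z)[:,:2]-q[:2]; return (P@np.array([[c,-sn],[sn,c]])*1000).round(1)
print("lip near edge top", loc("top",[t(83,136),t(145,138),t(210,140)],.04), "far",loc("top",[t(83,79),t(210,78)],.04))
print("lip side -x edge", loc("side",[s(527,133),s(595,222)],.04),"+x",loc("side",[s(600,122),s(665,203)],.04))
tr=lambda x,y:cr(x,y,5,335,150)
T=unproj("top",[tr(70,55),tr(379,86),tr(374,518),tr(45,490)],.02); print("tray",T.round(3),T.mean(0))
E
```

```text
[0.5857672  0.24176127 0.04035098 0.03428359]
[[ 1.32 -0.27]
 [ 0.32 -0.65]
 [ 0.44 -1.87]
 [ 0.68 -2.13]
 [-0.04 -0.36]
 [ 0.29 -1.1 ]
 [-0.39 -3.03]
 [-1.56 -1.36]
 [-1.14 -0.62]
 [-0.86  0.09]
 [-2.03 -0.09]
 [-1.45  1.75]]
lip near edge top [[ 61.2  40.5]
 [ 59.7   5.8]
 [ 58.2 -30.4]] far [[ 94.7  41.8]
 [ 94.5 -29.6]]
lip side -x edge [[ 64.6  37.2]
 [ 64.4 -31.3]] +x [[ 97.   31.1]
 [ 96.9 -32. ]]
tray [[ 0.685 -0.172  0.02 ]
 [ 0.672 -0.35   0.02 ]
 [ 0.427 -0.333  0.02 ]
 [ 0.437 -0.153  0.02 ]] [ 0.55528567 -0.2521038   0.02      ]
```

```bash
cat > ov.py <<'E'
from h import *
def boxl(x0,x1,w,z0,z1):
    c=[(x,y,z) for x in(x0,x1) for y in(-w,w) for z in(z0,z1)]
    return [(a,b) for i,a in enumerate(c) for b in c[i+1:] if sum(u!=v for u,v in zip(a,b))==1]
def draw(img,n,pose,off,size,s,lines,fn,alpha=1.0):
    a=img[off[1]:off[1]+size[1],off[0]:off[0]+size[0]]
    a=cv2.convertScaleAbs(cv2.resize(a,None,fx=s,fy=s,interpolation=cv2.INTER_CUBIC),alpha=alpha).copy()
    x,y,th=pose; c,sn=np.cos(th),np.sin(th)
    for L,col in lines:
        for p,q in L:
            P=np.array([[x+(v[0]*c-v[1]*sn)/1000,y+(v[0]*sn+v[1]*c)/1000,v[2]/1000] for v in(p,q)])
            uv=(proj(n,P)-off+.5)*s-.5
            cv2.line(a,tuple(int(k) for k in uv[0].round()),tuple(int(k) for k in uv[1].round()),col,1)
    cv2.imwrite(fn,a)
E
python3 - <<'E'
from ov import *
L=[(boxl(-150,-84,34,14,40),(0,0,255)),(boxl(-30,52,23,14,46),(255,255,0)),(boxl(-150,116,45,0,.1),(0,255,0)),([((95,-33,40),(95,33,40))],(255,0,255))]
for n,o,sz,s,al in(("top",(170,140),(80,120),5,1.6),("side",(170,140),(120,80),6.5,1)):
    draw(cv2.imread(f"pics/{n}0.png"),n,(.5857,.2418,.0403),o,sz,s,L,f"pics/ov_{n}1.png",al)
E
```

```text
(no output)
```

View pics/ov_top1.png

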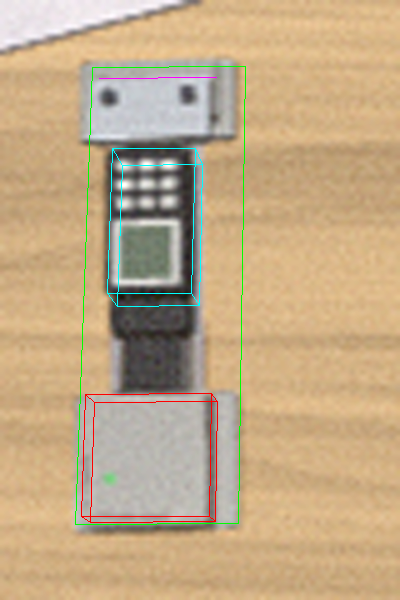

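View pics/ov_side1.png

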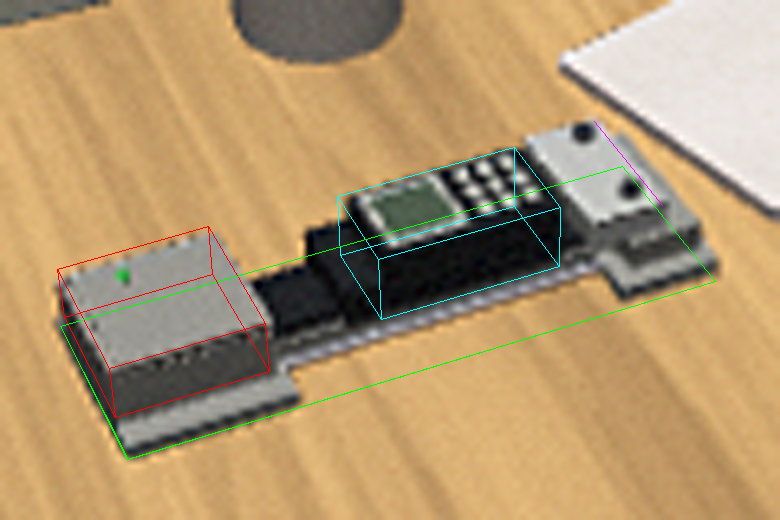

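Run:
```python
from ov import *
t=lambda x,y:cr(x,y,5,170,140); s=lambda x,y:cr(x,y,6.5,170,140)
O=[("top",t(78,395),-84,34,40),("top",t(210,396),-84,-34,40),("top",t(207,516),-150,-34,40),
("top",t(108,294),-30,23,46),("top",t(188,296),-30,-23,46),
("top",t(238,527),-150,-45,4),("top",t(76,529),-150,45,4),("top",t(237,62),116,-45,6),
("top",t(83,79),95,33,40),("top",t(211,78),95,-33,40),
("side",s(60,288),-150,34,40),("side",s(218,235),-84,34,40),("side",s(273,325),-84,-34,40),("side",s(115,368),-150,-34,40),
("side",s(352,197),-30,23,46),("side",s(388,250),-30,-23,46),
("side",s(128,456),-150,-45,0),("side",s(718,270),116,-45,0),("side",s(598,122),95,33,40),("side",s(666,204),95,-33,40)]
def f(p,per=False):
    x,y,a=p[:3]; r=[]
    for n,uv,X,Y,z in O:
        X/=1000;Y/=1000
        P=[x+X*np.cos(a)-Y*np.sin(a),y+X*np.sin(a)+Y*np.cos(a),z/1000]
        off=p[3:5] if n=="top" else p[5:7]
        r.append(proj(n,P)[0]+off-uv)
    r=np.array(r); return r if per else np.r_[r.ravel(),np.array(p[3:])*1.5]
for mode in(0,1):
    if mode: g=least_squares(f,[.58,.24,0,0,0,0,0],loss='soft_l1').x
    else: g=np.r_[least_squares(lambda p:f(np.r_[p,0,0,0,0]),[.58,.24,0],loss='soft_l1').x,0,0,0,0]
    print(g.round(4)); 
print(f(g,True).round(1))
q=g
c,sn=np.cos(q[2]),np.sin(q[2])
def loc(n,uv,z):
    off=q[3:5] if n=="top" else q[5:7]
    P=unproj(n,np.array(uv)-off,z)[:,:2]-q[:2]; return (P@np.array([[c,-sn],[sn,c]])*1000).round(1)
print(loc("top",[t(83,136),t(145,137),t(210,138)],.04)); print(loc("side",[s(527,133),s(595,222)],.04))
L=[(boxl(-150,-84,34,14,40),(0,0,255)),(boxl(-30,52,23,14,46),(255,255,0)),(boxl(-150,116,45,0,.1),(0,255,0)),([((95,-33,40),(95,33,40))],(255,0,255))]
for n,o,sz,sc,al in(("top",(170,140),(80,120),5,1.6),("side",(170,140),(120,80),6.5,1)):
    draw(cv2.imread(f"pics/{n}0.png"),n,q[:3],o,sz,sc,L,f"pics/ov_{n}2.png",al)
```

```text
[0.5862 0.2431 0.0551 0.     0.     0.     0.    ]
[ 0.586   0.2431  0.0553 -0.2907  0.448   0.7413  0.1589]
[[ 1.1  0.2]
 [-0.1 -0.5]
 [ 0.4  0.1]
 [-0.9  0.3]
 [ 0.1 -0.5]
 [-0.2 -0.8]
 [-0.5 -0.6]
 [ 0.1  0.2]
 [ 1.9  0.4]
 [-0.3  0. ]
 [ 0.4 -2.6]
 [-0.9 -1.1]
 [-0.2 -0.3]
 [ 0.3  0.3]
 [-1.7 -0.1]
 [-0.6  1.4]
 [ 1.2  0.7]
 [ 0.1  1.2]
 [-0.4 -0.5]
 [-0.1 -0.3]]
[[ 62.8  37.5]
 [ 61.3   2.8]
 [ 59.8 -33.4]]
[[ 63.3  36.5]
 [ 62.1 -32.1]]
```

View pics/ov_top2.png

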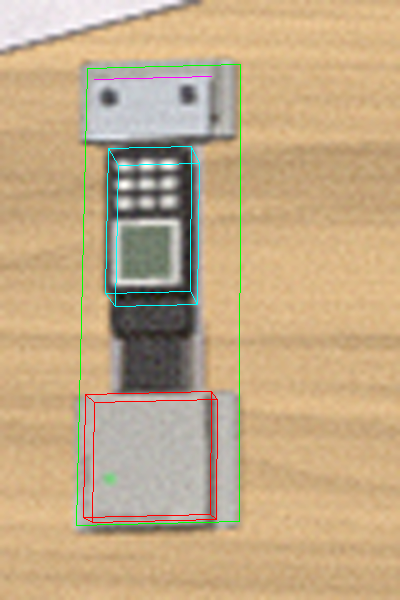

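View pics/ov_side2.png

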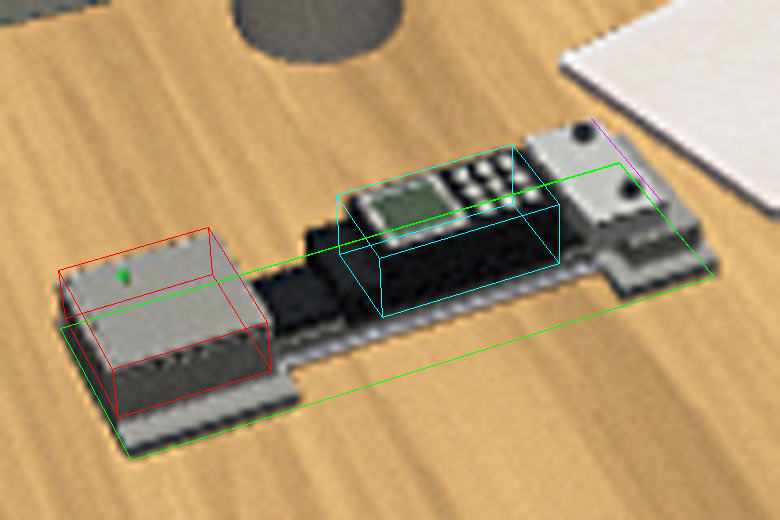

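Run:
```python
from h import *
g=cv2.imread("pics/top0.png").astype(float)
# wood vs grey: use blue/red ratio
r=(g[:,:,0]+1)/(g[:,:,2]+1)
def edge(row,c0,c1,im,left=False):
    v=im[row,c0:c1]; hi,lo=np.percentile(v,90),np.percentile(v,10); m=(hi+lo)/2
    s=np.sign(v-m); k=np.where(np.diff(s)!=0)[0]; 
    if not len(k): return None
    k=k[-1] if not left else k[0]; return c0+k+(m-v[k])/(v[k+1]-v[k])
P=[]
for row in list(range(154,166))+list(range(220,244)):
    e=edge(row,208,226,r)
    if e: P.append((e,row))
P=np.array(P); W=unproj("top",P,.006)
def fit(W):
    b=np.polyfit(W[:,0],W[:,1],1); res=W[:,1]-np.polyval(b,W[:,0]); k=abs(res)<.002
    b=np.polyfit(W[k,0],W[k,1],1); return np.arctan(b[0]),k.sum(),np.std(res[k]),b
print("base right edge",fit(W)); a,_,_,b=fit(W); print("dock y at x=.586:",np.polyval(b,.586)+.045/np.cos(a))
P=[]; 
for row in range(172,198):
    e=edge(row,184,196,g.sum(2),True); P.append((e,row))
W=unproj("top",np.array(P),.046);print("meter left",fit(W),np.polyval(fit(W)[3],.586)-.023)
```

```text
base right edge (np.float64(0.06842198932497673), np.int64(36), np.float64(0.00025106240454004516), array([0.06852896, 0.15942167]))
dock y at x=.586: 0.244685180594301
meter left (np.float64(0.06892488149346218), np.int64(15), np.float64(0.0009469112586838845), array([0.06903424, 0.22782538])) 0.24527944361187556
```

Run:
```python
from h import *
print("jar",unproj("top",[(127,180),(115,168)],0.)[0],unproj("top",[(115,168)],.13))
goal([.586,.2445,.2257],R.from_euler('xyz',[np.pi,0,.067]))
```

```text
jar [0.61293343 0.4622967  0.        ] [[0.60894672 0.4481126  0.13      ]]
slide [8.644e-01 4.188e-01 8.000e-04] turn [ 0.0002  0.     -0.0786] len mm 480.2589650929504
```

```bash
python3 -m crank '[{"turn":[0,0,-0.0786],"slide":[0.864,0.419,0.0],"fingers":1},{"turn":[0,0,-0.0786],"slide":[0.864,0.419,0.0],"fingers":1},{"turn":[0,0,-0.0786],"slide":[0.864,0.419,0.0],"fingers":1},{"turn":[0,0,-0.0786],"slide":[0.864,0.419,0.0],"fingers":1},{"turn":[0,0,-0.0786],"slide":[0.864,0.419,0.0],"fingers":1}]'
python3 -c "
from h import *
goal([.586,.2445,.2257],R.from_euler('xyz',[np.pi,0,.067]))"
```

```text
t: 0.52
eef_pos: [0.413, 0.4524, 0.2262]
ee_rot: [3.141, 0.0, 0.075]
force: [1.7, 0.1, -0.2]
width: 0.0878
slide [0.3137 0.4406 0.0012] turn [0.0001 0.0001 0.0013] len mm 270.4286114733453
```

```bash
python3 -m crank '[{"turn":[0,0,0],"slide":[0.3,0.42,0.0],"fingers":1},{"turn":[0,0,0],"slide":[0.3,0.42,0.0],"fingers":1},{"turn":[0,0,0],"slide":[0.3,0.42,0.0],"fingers":1},{"turn":[0,0,0],"slide":[0.3,0.42,0.0],"fingers":1},{"turn":[0,0,0],"slide":[0.3,0.42,0.0],"fingers":1}]'
python3 -m crank '[{"turn":[0,0,0],"slide":[0,0,0],"fingers":1}]'
python3 -c "
from h import *
goal([.586,.2445,.1],R.from_euler('xyz',[np.pi,0,.067]))"
```

```text
t: 0.93
eef_pos: [0.5454, 0.2912, 0.2264]
ee_rot: [3.141, 0.0, 0.067]
force: [0.9, 0.6, 0.5]
width: 0.0878
t: 1.02
eef_pos: [0.5476, 0.2877, 0.226]
ee_rot: [3.14, 0.001, 0.062]
force: [-0.4, 0.4, -0.1]
width: 0.0873
slide [0.0714 0.0906 0.2522] turn [ 0.0003  0.0001 -0.0008] len mm 138.65216728920845
```

```bash
python3 -m crank '[{"turn":[0,0,-0.0008],"slide":[0.0714,0.0906,0.1],"fingers":1},{"turn":[0,0,-0.0008],"slide":[0.0714,0.0906,0.24],"fingers":1},{"turn":[0,0,-0.0008],"slide":[0.0714,0.0906,0.24],"fingers":1},{"turn":[0,0,-0.0008],"slide":[0.0714,0.0906,0.24],"fingers":1},{"turn":[0,0,-0.0008],"slide":[0.0714,0.0906,0.24],"fingers":1}]'
python3 -m crank '[{"turn":[0,0,0],"slide":[0,0,0],"fingers":1},{"turn":[0,0,0],"slide":[0,0,0],"fingers":1}]'
python3 - <<'E'
from ov import *
st()
for n,o,sz,sc,al in(("top",(165,130),(100,120),5,1.6),("side",(170,100),(120,110),5.4,1)):
    draw(grab_frame(n)[:,:,::-1],n,(0,0,0),o,sz,sc,[],f"pics/a_{n}.png",al)
goal([.586,.2445,.014],R.from_euler('xyz',[np.pi,0,.067]))
E
```

```text
t: 1.43
eef_pos: [0.5814, 0.2479, 0.1024]
ee_rot: [3.137, 0.007, 0.07]
force: [-0.3, -0.6, 0.9]
width: 0.0877
t: 1.6
eef_pos: [0.5843, 0.2517, 0.109]
ee_rot: [-3.14, -0.003, 0.073]
force: [-0.8, 0.6, 0.8]
width: 0.0871
t 1.6 [0.5843 0.2517 0.109 ] [-3.1403e+00 -2.9000e-03  7.3300e-02] F [-0.79  0.6   0.75] M [-0.01 -0.03  0.04] w 0.0871
slide [0.0019 0.0153 0.1905] turn [-0.0003 -0.0006  0.001 ] len mm 95.56474557439554
```

View pics/a_top.png

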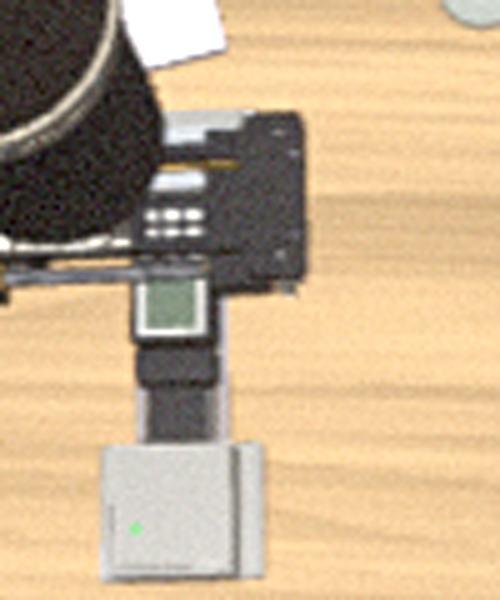

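View pics/a_side.png

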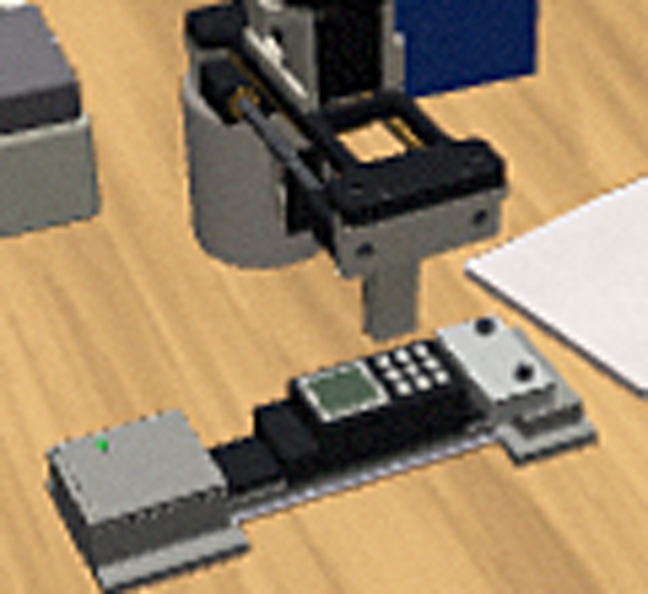

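The gripper is above the dock, with the front finger at side-crop (390,335). The pose readings jump about, so I'll check their noise.

```bash
for i in 1 2 3 4; do python3 -m crank '[{"turn":[0,0,0],"slide":[0,0,0],"fingers":1}]'|sed -n 2,4p|tr '\n' ' ';echo; done
```

```text
eef_pos: [0.5839, 0.2515, 0.1088] ee_rot: [-3.14, -0.003, 0.073] force: [0.7, -0.2, 0.4] 
eef_pos: [0.5836, 0.2511, 0.1082] ee_rot: [-3.14, -0.002, 0.073] force: [-0.4, 0.7, -0.4] 
eef_pos: [0.5834, 0.2508, 0.1076] ee_rot: [-3.141, -0.001, 0.073] force: [-1.0, -0.2, -0.2] 
eef_pos: [0.5833, 0.2505, 0.1071] ee_rot: [-3.141, -0.001, 0.072] force: [0.4, 0.4, 0.1]
```

```bash
for i in 1 2 ; do python3 -m crank '[{"turn":[0,0,0],"slide":[0,0,0],"fingers":1},{"turn":[0,0,0],"slide":[0,0,0],"fingers":1},{"turn":[0,0,0],"slide":[0,0,0],"fingers":1},{"turn":[0,0,0],"slide":[0,0,0],"fingers":1},{"turn":[0,0,0],"slide":[0,0,0],"fingers":1}]'|sed -n 2,4p|tr '\n' ' ';echo; done
python3 -c "
from h import *
goal([.586,.2445,.06],R.from_euler('xyz',[np.pi,0,.067]))"
```

```text
eef_pos: [0.5833, 0.2502, 0.1065] ee_rot: [3.141, 0.0, 0.072] force: [-0.4, -0.5, 0.1] 
eef_pos: [0.5833, 0.2502, 0.1065] ee_rot: [-3.142, 0.0, 0.072] force: [0.2, 1.0, -0.6] 
slide [0.0046 0.0118 0.0931] turn [-0.      0.      0.0008] len mm 46.97262022397647
```

```bash
python3 -m crank '[{"turn":[0,0,0.0008],"slide":[0.0046,0.0118,0.02],"fingers":1},{"turn":[0,0,0.0008],"slide":[0.0046,0.0118,0.04],"fingers":1},{"turn":[0,0,0.0008],"slide":[0.0046,0.0118,0.06],"fingers":1},{"turn":[0,0,0.0008],"slide":[0.0046,0.0118,0.08],"fingers":1},{"turn":[0,0,0.0008],"slide":[0.0046,0.0118,0.093],"fingers":1}]'
python3 -m crank '[{"turn":[0,0,0],"slide":[0,0,0],"fingers":1},{"turn":[0,0,0],"slide":[0,0,0],"fingers":1},{"turn":[0,0,0],"slide":[0,0,0],"fingers":1},{"turn":[0,0,0],"slide":[0,0,0],"fingers":1}]'
python3 - <<'E'
from ov import *
st()
for n,o,sz,sc,al in(("top",(165,130),(100,120),5,1.6),("side",(170,100),(120,110),5.4,1)):
    draw(grab_frame(n)[:,:,::-1],n,(0,0,0),o,sz,sc,[],f"pics/b_{n}.png",al)
goal([.586,.2445,.014],R.from_euler('xyz',[np.pi,0,.067]))
E
```

```text
t: 3.28
eef_pos: [0.5852, 0.2439, 0.0578]
ee_rot: [3.14, 0.002, 0.067]
force: [0.2, -0.3, -0.1]
width: 0.0877
t: 3.62
eef_pos: [0.5863, 0.2448, 0.0606]
ee_rot: [-3.141, -0.001, 0.067]
force: [-1.4, -0.0, 0.1]
width: 0.0876
t 3.62 [0.5863 0.2448 0.0606] [-3.1412e+00 -8.0000e-04  6.7300e-02] F [-1.35 -0.05  0.07] M [-0.12  0.04 -0.  ] w 0.0876
slide [-0.0007  0.0006  0.0934] turn [-0.0001 -0.0002  0.    ] len mm 46.691866829843306
```

View pics/b_side.png

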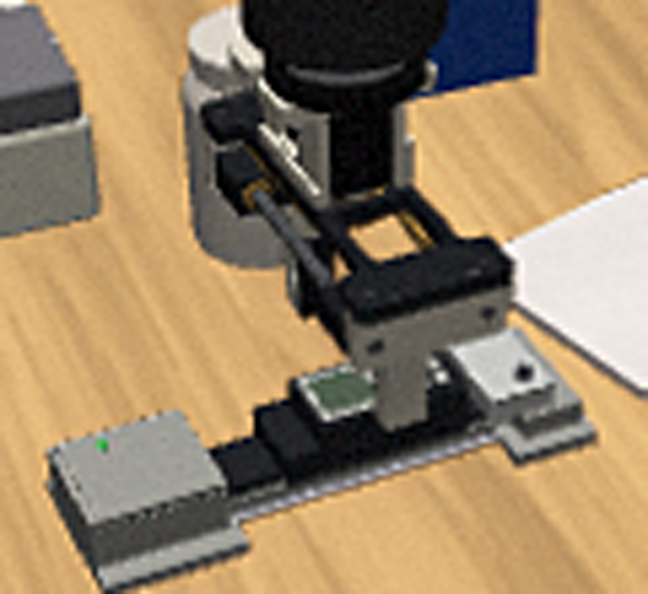

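View pics/b_top.png

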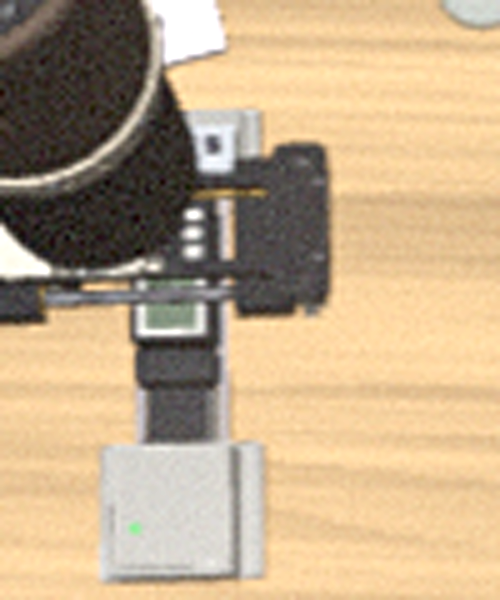

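Run:
```python
from h import *
a=.067;c,s=np.cos(a),np.sin(a)
for X,Y in((-.0095,-.065),(.0095,-.065),(-.0095,-.044),(.0095,-.044)):
    P=[.5863+X*c-Y*s,.2448+X*s+Y*c,.0606]; print(X,Y,((proj("side",P)[0]-[170,100]+.5)*5.4-.5).round(0))
for X,Y in((-.0095,-.023),(.0095,-.023)):
    P=[.586+X*c-Y*s,.2445+X*s+Y*c,.046]; print("meter",((proj("side",P)[0]-[170,100]+.5)*5.4-.5).round(0))
for X,Y in((-.03,-.023),(.052,-.023),(-.03,.023)):
    P=[.586+X*c-Y*s,.2445+X*s+Y*c,.046]; print("meter corners",((proj("side",P)[0]-[170,100]+.5)*5.4-.5).round(0))
```

```text
-0.0095 -0.065 [389. 442.]
0.0095 -0.065 [424. 431.]
-0.0095 -0.044 [370. 418.]
0.0095 -0.044 [406. 407.]
meter [353. 417.]
meter [387. 406.]
meter corners [315. 429.]
meter corners [463. 383.]
meter corners [278. 377.]
```

```bash
python3 -m crank '[{"turn":[0,0,0],"slide":[0.003,0,0.02],"fingers":1},{"turn":[0,0,0],"slide":[0.003,0,0.04],"fingers":1},{"turn":[0,0,0],"slide":[0.003,0,0.06],"fingers":1},{"turn":[0,0,0],"slide":[0.003,0,0.08],"fingers":1},{"turn":[0,0,0],"slide":[0.003,0,0.09],"fingers":1}]'
python3 -m crank '[{"turn":[0,0,0],"slide":[0,0,0],"fingers":1},{"turn":[0,0,0],"slide":[0,0,0],"fingers":1},{"turn":[0,0,0],"slide":[0,0,0],"fingers":1},{"turn":[0,0,0],"slide":[0,0,0],"fingers":1},{"turn":[0,0,0],"slide":[0,0,0],"fingers":1}]'
python3 -c "
from h import *
st()"
```

```text
t: 4.13
eef_pos: [0.5865, 0.2439, 0.0126]
ee_rot: [3.14, 0.003, 0.067]
force: [-0.8, 0.1, -0.7]
width: 0.0873
t: 4.55
eef_pos: [0.5878, 0.2448, 0.0156]
ee_rot: [-3.141, -0.001, 0.067]
force: [0.2, -0.2, -0.5]
width: 0.088
t 4.55 [0.5878 0.2448 0.0156] [-3.141e+00 -8.000e-04  6.710e-02] F [ 0.17 -0.19 -0.47] M [-0.05  0.02  0.02] w 0.088
```

```bash
python3 -m crank '[{"turn":[0,0,0],"slide":[0,0,0],"fingers":0.2},{"turn":[0,0,0],"slide":[0,0,0],"fingers":0.2},{"turn":[0,0,0],"slide":[0,0,0],"fingers":0.2},{"turn":[0,0,0],"slide":[0,0,0],"fingers":0.2},{"turn":[0,0,0],"slide":[0,0,0],"fingers":0.2}]' 4
python3 -m crank '[{"turn":[0,0,0],"slide":[0,0,0],"fingers":0},{"turn":[0,0,0],"slide":[0,0,0],"fingers":0},{"turn":[0,0,0],"slide":[0,0,0],"fingers":0},{"turn":[0,0,0],"slide":[0,0,0],"fingers":0},{"turn":[0,0,0],"slide":[0,0,0],"fingers":0}]' 4
```

```text
t: 4.97
eef_pos: [0.5875, 0.2446, 0.0151]
ee_rot: [-3.142, -0.0, 0.067]
force: [-0.2, 0.0, -0.7]
width: 0.0597
t: 5.38
eef_pos: [0.5874, 0.2443, 0.015]
ee_rot: [3.141, 0.0, 0.067]
force: [1.3, -2.2, 1.6]
width: 0.0463
```

```bash
for i in 1 2 3; do python3 -m crank '[{"turn":[0,0,0],"slide":[0,0,0],"fingers":-0.1},{"turn":[0,0,0],"slide":[0,0,0],"fingers":-0.1}]' 5|tr '\n' ' ';echo; done
```

```text
t: 5.55 eef_pos: [0.5874, 0.2443, 0.015] ee_rot: [3.141, 0.0, 0.067] force: [0.9, -2.0, 1.2] width: 0.046 
t: 5.72 eef_pos: [0.5874, 0.2444, 0.015] ee_rot: [3.141, 0.0, 0.067] force: [0.6, -2.4, 0.9] width: 0.046 
t: 5.88 eef_pos: [0.5874, 0.2445, 0.015] ee_rot: [3.141, 0.0, 0.067] force: [-0.4, -3.0, 0.9] width: 0.0462
```

```bash
for i in 1 2; do python3 -m crank '[{"turn":[0,0,0],"slide":[0,0.0015,0],"fingers":-0.1},{"turn":[0,0,0],"slide":[0,0.0015,0],"fingers":-0.1},{"turn":[0,0,0],"slide":[0,0.0015,0],"fingers":-0.1}]' 8|tr '\n' ' ';echo; done;  python3 -m crank '[{"turn":[0,0,0],"slide":[0,0,0],"fingers":-0.1},{"turn":[0,0,0],"slide":[0,0,0],"fingers":-0.1}]'|tr '\n' ' '
```

```text
t: 6.13 eef_pos: [0.5875, 0.2444, 0.0151] ee_rot: [-3.141, -0.0, 0.067] force: [-1.6, 1.3, 1.8] width: 0.0461 
t: 6.38 eef_pos: [0.5878, 0.2436, 0.0151] ee_rot: [-3.141, -0.001, 0.067] force: [-1.0, 1.6, -1.3] width: 0.0459 
t: 6.55 eef_pos: [0.5878, 0.2433, 0.015] ee_rot: [-3.141, -0.0, 0.067] force: [-0.7, 2.0, -1.0] width: 0.0458
```

```bash
python3 -m crank '[{"turn":[0,0,0],"slide":[0,0,0],"fingers":-0.1},{"turn":[0,0,0],"slide":[0,0,0],"fingers":-0.1}]' 25|tr '\n' ' ';echo
for i in 1 2; do python3 -m crank '[{"turn":[0,0,0],"slide":[-0.002,0,0],"fingers":-0.1},{"turn":[0,0,0],"slide":[-0.002,0,0],"fingers":-0.1},{"turn":[0,0,0],"slide":[-0.004,0,0],"fingers":-0.1},{"turn":[0,0,0],"slide":[-0.004,0,0],"fingers":-0.1}]' |tr '\n' ' ';echo; done
```

```text
t: 6.72 eef_pos: [0.5878, 0.2432, 0.0151] ee_rot: [-3.141, -0.0, 0.067] force: [0.2, 1.5, -1.5] width: 0.0457 
t: 7.05 eef_pos: [0.5857, 0.2429, 0.015] ee_rot: [3.142, -0.0, 0.067] force: [3.1, 0.6, -2.8] width: 0.0459 
t: 7.38 eef_pos: [0.5835, 0.2428, 0.015] ee_rot: [3.141, 0.0, 0.067] force: [2.0, -0.1, -2.5] width: 0.0457
```

```bash
for i in 1 2 3; do python3 -m crank '[{"turn":[0,0,0],"slide":[-0.002,0,0],"fingers":-0.1},{"turn":[0,0,0],"slide":[-0.002,0,0],"fingers":-0.1},{"turn":[0,0,0],"slide":[-0.004,0,0],"fingers":-0.1},{"turn":[0,0,0],"slide":[-0.004,0,0],"fingers":-0.1}]' |tr '\n' ' ';echo; done
```

```text
t: 7.72 eef_pos: [0.5815, 0.2426, 0.015] ee_rot: [3.141, 0.0, 0.067] force: [2.6, -0.2, -3.4] width: 0.0462 
t: 8.05 eef_pos: [0.5795, 0.2425, 0.015] ee_rot: [3.142, 0.0, 0.067] force: [2.4, -0.8, -3.0] width: 0.0461 
t: 8.38 eef_pos: [0.5775, 0.2424, 0.015] ee_rot: [3.142, 0.0, 0.067] force: [2.1, -0.7, -3.0] width: 0.0459
```

```bash
for i in 1 2 3 4; do python3 -m crank '[{"turn":[0,0,0],"slide":[-0.002,0,0],"fingers":-0.1},{"turn":[0,0,0],"slide":[-0.002,0,0],"fingers":-0.1}]' |tr '\n' ' ';echo; done
```

```text
t: 8.55 eef_pos: [0.5765, 0.2423, 0.0151] ee_rot: [3.142, 0.0, 0.067] force: [3.4, 0.2, -3.0] width: 0.046 
t: 8.72 eef_pos: [0.5755, 0.2423, 0.0151] ee_rot: [-3.142, 0.0, 0.067] force: [4.2, -0.5, -3.9] width: 0.046 
t: 8.88 eef_pos: [0.5745, 0.2422, 0.015] ee_rot: [3.142, 0.0, 0.067] force: [4.2, 0.3, -3.8] width: 0.0457 
t: 9.05 eef_pos: [0.5735, 0.2421, 0.015] ee_rot: [3.142, 0.0, 0.067] force: [3.5, -0.7, -2.7] width: 0.0458
```

14.3 mm pushed so far. I'm taking single small steps now.

```bash
for i in 1 2 3 4; do python3 -m crank '[{"turn":[0,0,0],"slide":[-0.001,0,0],"fingers":-0.1},{"turn":[0,0,0],"slide":[-0.001,0,0],"fingers":-0.1}]' |tr '\n' ' ';echo; done
```

```text
t: 9.22 eef_pos: [0.5731, 0.2421, 0.0151] ee_rot: [3.142, 0.0, 0.067] force: [3.7, -0.2, -3.8] width: 0.0458 
t: 9.38 eef_pos: [0.5726, 0.2421, 0.0151] ee_rot: [-3.142, -0.0, 0.067] force: [3.5, 0.1, -4.1] width: 0.0458 
t: 9.55 eef_pos: [0.5721, 0.2421, 0.0151] ee_rot: [-3.142, -0.0, 0.067] force: [3.8, -1.1, -3.3] width: 0.046 
t: 9.72 eef_pos: [0.5716, 0.2421, 0.0151] ee_rot: [-3.142, 0.0, 0.067] force: [4.3, -0.1, -3.9] width: 0.0461
```

```bash
for i in 1 2 3 ; do python3 -m crank '[{"turn":[0,0,0],"slide":[-0.001,0,0],"fingers":-0.1},{"turn":[0,0,0],"slide":[-0.001,0,0],"fingers":-0.1}]' |tr '\n' ' ';echo; done
```

```text
t: 9.88 eef_pos: [0.5711, 0.242, 0.0151] ee_rot: [-3.142, 0.0, 0.067] force: [4.5, -0.6, -3.9] width: 0.0458 
t: 10.05 eef_pos: [0.5705, 0.242, 0.0151] ee_rot: [-3.142, 0.0, 0.067] force: [4.2, -0.5, -3.9] width: 0.0459 
t: 10.22 eef_pos: [0.5701, 0.242, 0.0151] ee_rot: [-3.142, -0.0, 0.067] force: [4.3, -0.3, -4.5] width: 0.0458
```

```bash
for i in 1 2 3 ; do python3 -m crank '[{"turn":[0,0,0],"slide":[-0.001,0,0],"fingers":-0.1},{"turn":[0,0,0],"slide":[-0.001,0,0],"fingers":-0.1}]' |tr '\n' ' ';echo; done
```

```text
t: 10.38 eef_pos: [0.5696, 0.2419, 0.0151] ee_rot: [-3.142, -0.0, 0.067] force: [4.0, 0.2, -3.8] width: 0.0459 
t: 10.55 eef_pos: [0.5692, 0.2419, 0.0151] ee_rot: [-3.142, -0.0, 0.067] force: [4.0, -0.3, -4.2] width: 0.046 
t: 10.72 eef_pos: [0.569, 0.2419, 0.0152] ee_rot: [-3.141, -0.001, 0.067] force: [6.1, -1.8, -5.0] width: 0.0459
```

```bash
python3 -m crank '[{"turn":[0,0,0],"slide":[-0.0005,0,0],"fingers":-0.1},{"turn":[0,0,0],"slide":[-0.0005,0,0],"fingers":-0.1}]' |tr '\n' ' '
python3 - <<'E'
from ov import *
st()
for n,o,sz,sc,al in(("top",(165,130),(100,120),5,1.6),("side",(170,100),(120,110),5.4,1)):
    draw(grab_frame(n)[:,:,::-1],n,(0,0,0),o,sz,sc,[],f"pics/c_{n}.png",al)
E
```

```text
t: 10.88 eef_pos: [0.5689, 0.242, 0.0153] ee_rot: [-3.141, -0.001, 0.067] force: [6.3, -1.9, -4.5] width: 0.0462 t 10.88 [0.5689 0.242  0.0153] [-3.1413e+00 -1.0000e-03  6.7300e-02] F [ 6.27 -1.88 -4.53] M [-0.47 -2.35  0.09] w 0.0462
```

View pics/c_side.png

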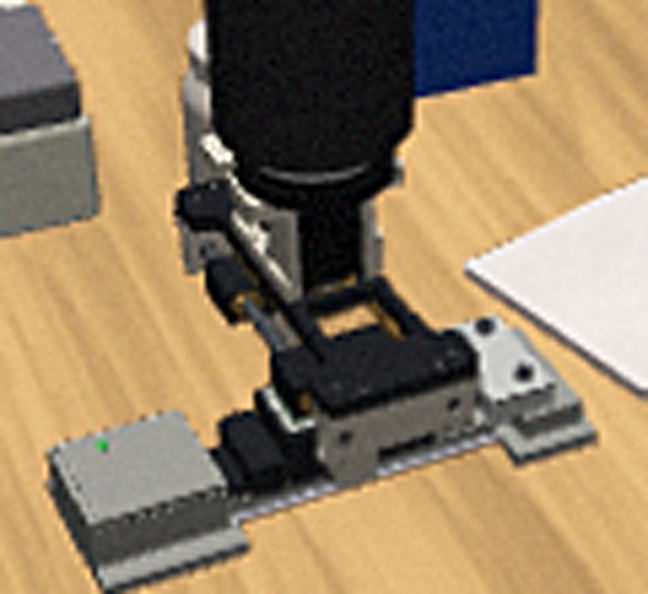

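View pics/c_top.png

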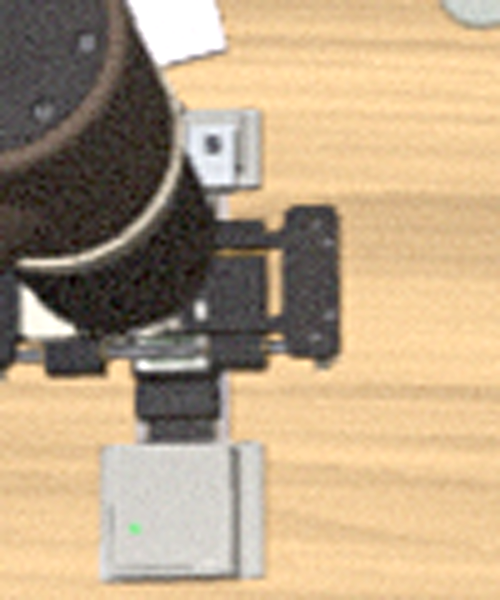

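The meter met the stop after about 19 mm: forward motion stopped and the force went from 4 to about 6 N. Next I tilt about the toe in stages.

```bash
python3 -m crank '[{"turn":[0,0.0016,0],"slide":[0,0,-0.002],"fingers":-0.1},{"turn":[0,0.0032,0],"slide":[0,0,-0.004],"fingers":-0.1},{"turn":[0,0.0048,0],"slide":[0,0,-0.006],"fingers":-0.1},{"turn":[0,0.0064,0],"slide":[0,0,-0.008],"fingers":-0.1},{"turn":[0,0.008,0],"slide":[0.0003,0,-0.0098],"fingers":-0.1}]' |tr '\n' ' '; 
for i in 1 2; do python3 -m crank '[{"turn":[0,0,0],"slide":[0,0,0],"fingers":-0.1}]' |tr '\n' ' ';done
```

```text
t: 11.4 eef_pos: [0.569, 0.242, 0.0201] ee_rot: [-3.141, -0.051, 0.067] force: [7.0, -0.3, -5.2] width: 0.0458 t: 11.48 eef_pos: [0.5688, 0.2419, 0.0202] ee_rot: [-3.141, -0.052, 0.067] force: [7.4, -1.5, -6.0] width: 0.0457 t: 11.57 eef_pos: [0.5689, 0.242, 0.0201] ee_rot: [-3.141, -0.051, 0.067] force: [6.2, -0.3, -5.9] width: 0.0455
```

```bash
python3 -m crank '[{"turn":[0,0.0016,0],"slide":[0.0002,0,-0.002],"fingers":-0.1},{"turn":[0,0.0032,0],"slide":[0.0003,0,-0.004],"fingers":-0.1},{"turn":[0,0.0048,0],"slide":[0.0004,0,-0.006],"fingers":-0.1},{"turn":[0,0.0064,0],"slide":[0.0005,0,-0.0078],"fingers":-0.1},{"turn":[0,0.008,0],"slide":[0.0006,0,-0.0095],"fingers":-0.1}]' |tr '\n' ' '; 
for i in 1 2; do python3 -m crank '[{"turn":[0,0,0],"slide":[0,0,0],"fingers":-0.1}]' |tr '\n' ' ';done
```

```text
t: 11.98 eef_pos: [0.5689, 0.2419, 0.0248] ee_rot: [-3.141, -0.101, 0.067] force: [6.5, -1.1, -4.8] width: 0.046 t: 12.07 eef_pos: [0.5688, 0.2419, 0.025] ee_rot: [-3.141, -0.102, 0.067] force: [6.7, -1.0, -6.1] width: 0.0455 t: 12.15 eef_pos: [0.5688, 0.242, 0.0249] ee_rot: [-3.141, -0.101, 0.067] force: [7.8, -0.6, -5.9] width: 0.046
```

```bash
python3 -m crank '[{"turn":[0,0.0016,0],"slide":[0.0001,0,-0.002],"fingers":-0.1},{"turn":[0,0.0032,0],"slide":[0.0002,0,-0.004],"fingers":-0.1},{"turn":[0,0.0048,0],"slide":[0.0003,0,-0.006],"fingers":-0.1},{"turn":[0,0.0064,0],"slide":[0.0004,0,-0.0078],"fingers":-0.1},{"turn":[0,0.008,0],"slide":[0.0004,0,-0.0095],"fingers":-0.1}]' |tr '\n' ' '; 
for i in 1 2; do python3 -m crank '[{"turn":[0,0,0],"slide":[0,0,0],"fingers":-0.1}]' |tr '\n' ' ';done
```

```text
t: 12.57 eef_pos: [0.5685, 0.2419, 0.0296] ee_rot: [-3.141, -0.152, 0.067] force: [6.0, -2.1, -4.6] width: 0.0462 t: 12.65 eef_pos: [0.5684, 0.2419, 0.0297] ee_rot: [-3.141, -0.152, 0.067] force: [7.2, -0.8, -6.6] width: 0.046 t: 12.73 eef_pos: [0.5685, 0.2419, 0.0297] ee_rot: [-3.141, -0.151, 0.067] force: [7.4, -1.2, -6.0] width: 0.0459
```

```bash
python3 -m crank '[{"turn":[0,0.0016,0],"slide":[0.0001,0,-0.002],"fingers":-0.1},{"turn":[0,0.0032,0],"slide":[0.0002,0,-0.004],"fingers":-0.1},{"turn":[0,0.0048,0],"slide":[0.0003,0,-0.006],"fingers":-0.1},{"turn":[0,0.0064,0],"slide":[0.0004,0,-0.0078],"fingers":-0.1},{"turn":[0,0.008,0],"slide":[0.0004,0,-0.0095],"fingers":-0.1}]' |tr '\n' ' '; 
for i in 1 2; do python3 -m crank '[{"turn":[0,0,0],"slide":[0,0,0],"fingers":-0.1}]' |tr '\n' ' ';done
python3 - <<'E'
from ov import *
for n,o,sz,sc,al in(("side",(170,100),(120,110),5.4,1.3),):
    draw(grab_frame(n)[:,:,::-1],n,(0,0,0),o,sz,sc,[],f"pics/d_{n}.png",al)
E
```

```text
t: 13.15 eef_pos: [0.5679, 0.2418, 0.0343] ee_rot: [-3.142, -0.202, 0.067] force: [6.6, -1.0, -4.7] width: 0.0458 t: 13.23 eef_pos: [0.5678, 0.2418, 0.0345] ee_rot: [-3.141, -0.202, 0.067] force: [6.2, 0.1, -6.0] width: 0.0458 t: 13.32 eef_pos: [0.5679, 0.2418, 0.0344] ee_rot: [-3.141, -0.201, 0.067] force: [6.1, -0.8, -6.2] width: 0.046
```

View pics/d_side.png

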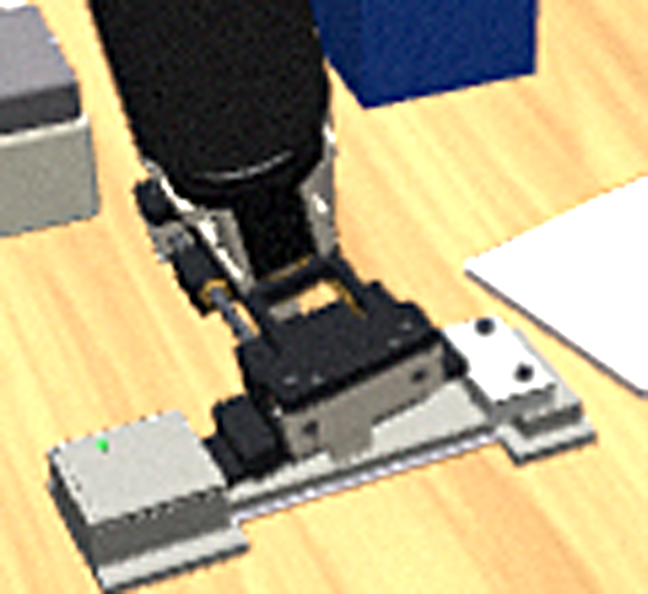

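The picture shows the meter tilted with the heel up over the lip, at about crop (455,360), and the toe still under the hood. Drawing it out along its own axis.

```bash
python3 -m crank '[{"turn":[0,0,0],"slide":[0.004,0,-0.0006],"fingers":-0.1},{"turn":[0,0,0],"slide":[0.01,0,-0.001],"fingers":-0.1},{"turn":[0,0,0],"slide":[0.018,0,-0.001],"fingers":-0.1},{"turn":[0,0,0],"slide":[0.026,0,-0.001],"fingers":-0.1},{"turn":[0,0,0],"slide":[0.034,0,-0.001],"fingers":-0.1}]' |tr '\n' ' '; 
python3 -m crank '[{"turn":[0,0,0],"slide":[0.01,0,0],"fingers":-0.1},{"turn":[0,0,0],"slide":[0.02,0,0],"fingers":-0.1},{"turn":[0,0,0],"slide":[0.03,0,0],"fingers":-0.1},{"turn":[0,0,0],"slide":[0.04,0,0],"fingers":-0.1},{"turn":[0,0,0],"slide":[0.05,0,0],"fingers":-0.1}]' |tr '\n' ' '
python3 - <<'E'
from ov import *
for n,o,sz,sc,al in(("side",(170,100),(120,110),5.4,1.3),):
    draw(grab_frame(n)[:,:,::-1],n,(0,0,0),o,sz,sc,[],f"pics/e_{n}.png",al)
E
```

```text
t: 13.78 eef_pos: [0.5843, 0.2426, 0.0378] ee_rot: [3.141, -0.2, 0.067] force: [1.5, -1.0, -5.8] width: 0.0457 t: 14.2 eef_pos: [0.6091, 0.2444, 0.043] ee_rot: [3.141, -0.201, 0.067] force: [-0.1, 0.3, -5.0] width: 0.0457
```

View pics/e_side.png

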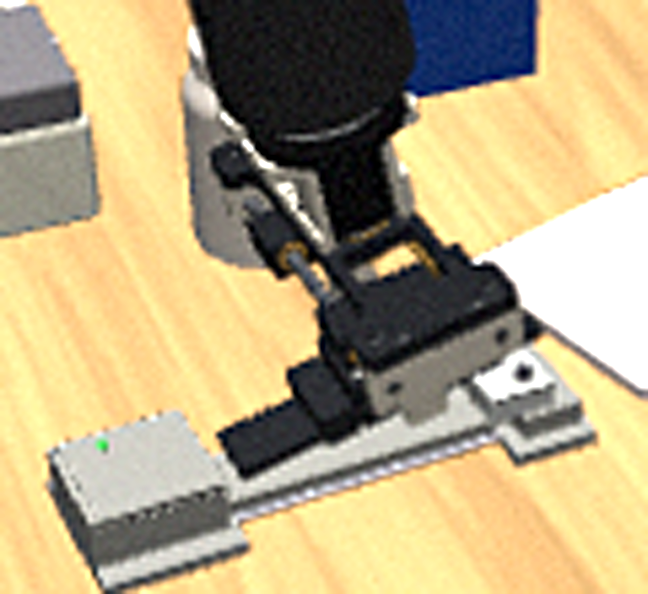

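Toe end at crop (240,455), clear of the hood. Lifting.

```bash
python3 -m crank '[{"turn":[0,0,0],"slide":[0.0032,0,-0.0157],"fingers":-0.1},{"turn":[0,0,0],"slide":[0.01,0,-0.05],"fingers":-0.1},{"turn":[0,0,0],"slide":[0.02,0,-0.1],"fingers":-0.1},{"turn":[0,0,0],"slide":[0.03,0,-0.15],"fingers":-0.1},{"turn":[0,0,0],"slide":[0.04,0,-0.19],"fingers":-0.1}]' |tr '\n' ' '; 
python3 -m crank '[{"turn":[0,-0.008,0],"slide":[0.002,0,-0.01],"fingers":-0.1},{"turn":[0,-0.016,0],"slide":[0.002,0,-0.01],"fingers":-0.1},{"turn":[0,-0.024,0],"slide":[0.002,0,-0.01],"fingers":-0.1},{"turn":[0,-0.032,0],"slide":[0.002,0,-0.01],"fingers":-0.1},{"turn":[0,-0.032,0],"slide":[0.002,0,-0.01],"fingers":-0.1}]' |tr '\n' ' '
python3 - <<'E'
from ov import *
t=grab_frame("side"); cv2.imwrite("pics/f.png",t[:,:,::-1])
st()
from h import *
T=unproj("top",[cr(70,55,5,335,150),cr(379,86,5,335,150),cr(374,518,5,335,150),cr(45,490,5,335,150)],.02)
e=T[0]-T[3]; e2=T[1]-T[2]; print("tray yaw",np.arctan2(e[1],e[0]),np.arctan2(e2[1],e2[0]),np.linalg.norm(e),np.linalg.norm(T[1]-T[0]))
E
```

```text
t: 14.67 eef_pos: [0.6092, 0.2447, 0.1425] ee_rot: [-3.141, -0.202, 0.067] force: [0.4, -0.4, -4.5] width: 0.046 t: 15.08 eef_pos: [0.6104, 0.245, 0.1457] ee_rot: [-3.141, 0.002, 0.067] force: [1.2, 0.5, -4.6] width: 0.0459 t 15.13 [0.6102 0.2448 0.1453] [-3.141e+00 -2.000e-04  6.600e-02] F [ 0.4  -0.12 -4.56] M [-0.05  0.    0.01] w 0.0456
tray yaw -0.0780595256524854 -0.07211571398638499 0.24816477483491545 0.17828688469219994
```

View pics/f.png

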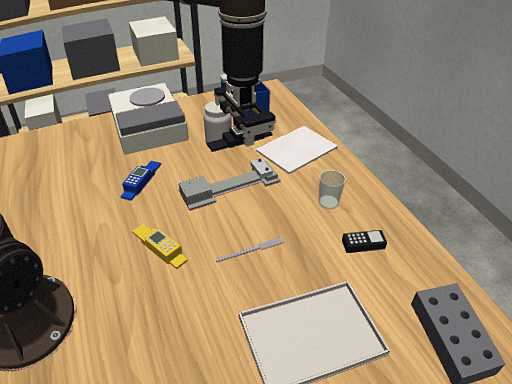

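The meter is held level, the dock is empty, and the other objects are where they were. Moving to the tray.

```bash
python3 -c "
from h import *
goal([.564,-.253,.145],R.from_euler('xyz',[np.pi,0,-.075]))"
```

```text
slide [-1.578e-01  9.873e-01 -1.000e-04] turn [-0.0001 -0.      0.0224] len mm 499.9303694786166
```

```bash
python3 -m crank '[{"turn":[0,0,0],"slide":[-0.003,0.02,0],"fingers":-0.1},{"turn":[0,0,0],"slide":[-0.01,0.06,0],"fingers":-0.1},{"turn":[0,0,0],"slide":[-0.019,0.12,0],"fingers":-0.1},{"turn":[0,0,0],"slide":[-0.029,0.18,0],"fingers":-0.1},{"turn":[0,0,0],"slide":[-0.038,0.24,0],"fingers":-0.1}]' |tr '\n' ' '
for i in 1 2; do python3 -m crank '[{"turn":[0,0,0],"slide":[-0.01,0.06,0],"fingers":-0.1},{"turn":[0,0,0],"slide":[-0.019,0.12,0],"fingers":-0.1},{"turn":[0,0,0],"slide":[-0.029,0.18,0],"fingers":-0.1},{"turn":[0,0,0],"slide":[-0.038,0.24,0],"fingers":-0.1},{"turn":[0,0,0],"slide":[-0.048,0.3,0],"fingers":-0.1}]' |tr '\n' ' '; done
python3 -m crank '[{"turn":[0,0,0.006],"slide":[-0.008,0.05,0],"fingers":-0.1},{"turn":[0,0,0.012],"slide":[-0.014,0.09,0],"fingers":-0.1},{"turn":[0,0,0.018],"slide":[-0.02,0.12,0],"fingers":-0.1},{"turn":[0,0,0.0224],"slide":[-0.0225,0.14,0],"fingers":-0.1},{"turn":[0,0,0.0224],"slide":[-0.024,0.147,0],"fingers":-0.1}]' |tr '\n' ' '
python3 -m crank '[{"turn":[0,0,0],"slide":[0,0,0],"fingers":-0.1},{"turn":[0,0,0],"slide":[0,0,0],"fingers":-0.1},{"turn":[0,0,0],"slide":[0,0,0],"fingers":-0.1},{"turn":[0,0,0],"slide":[0,0,0],"fingers":-0.1}]' |tr '\n' ' '
python3 - <<'E'
from h import *
for n in("side","top"): cv2.imwrite(f"pics/g_{n}.png",grab_frame(n)[:,:,::-1])
goal([.564,-.253,.06],R.from_euler('xyz',[np.pi,0,-.075]))
E
```

```text
t: 15.55 eef_pos: [0.5969, 0.1214, 0.1454] ee_rot: [3.141, -0.0, 0.068] force: [0.2, -0.1, -4.2] width: 0.0451 t: 15.97 eef_pos: [0.5828, -0.03, 0.1457] ee_rot: [3.141, -0.001, 0.067] force: [0.1, 0.7, -5.3] width: 0.0457 t: 16.38 eef_pos: [0.5688, -0.1809, 0.1457] ee_rot: [3.141, -0.001, 0.067] force: [0.9, 0.0, -5.1] width: 0.0459 t: 16.8 eef_pos: [0.5622, -0.2547, 0.1455] ee_rot: [3.141, -0.0, -0.077] force: [-0.6, 0.9, -4.7] width: 0.0458 t: 17.13 eef_pos: [0.5638, -0.2522, 0.1453] ee_rot: [-3.142, -0.0, -0.072] force: [-0.4, -0.2, -4.7] width: 0.0457 slide [0.0004 0.0012 0.1706] turn [-0.     -0.      0.0004] len mm 85.29656403968116
```

View pics/g_side.png

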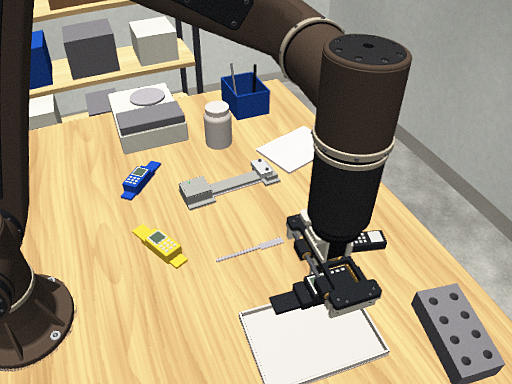

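View pics/g_top.png

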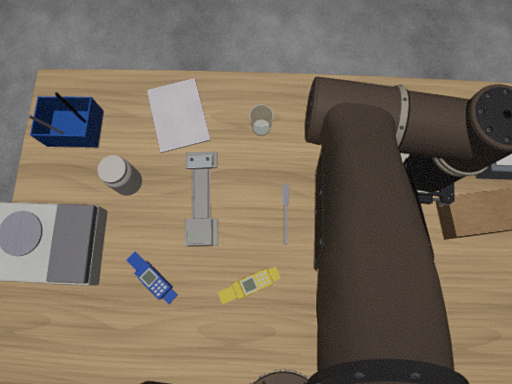

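The meter hangs over the tray, lined up with it.

```bash
python3 -m crank '[{"turn":[0,0,0],"slide":[0,0.001,0.03],"fingers":-0.1},{"turn":[0,0,0],"slide":[0,0.001,0.07],"fingers":-0.1},{"turn":[0,0,0],"slide":[0,0.001,0.11],"fingers":-0.1},{"turn":[0,0,0],"slide":[0,0.001,0.15],"fingers":-0.1},{"turn":[0,0,0],"slide":[0,0.001,0.19],"fingers":-0.1}]' |tr '\n' ' '
python3 -m crank '[{"turn":[0,0,0],"slide":[0,0,0.02],"fingers":-0.1},{"turn":[0,0,0],"slide":[0,0,0.03],"fingers":-0.1},{"turn":[0,0,0],"slide":[0,0,0.04],"fingers":-0.1},{"turn":[0,0,0],"slide":[0,0,0.046],"fingers":-0.1},{"turn":[0,0,0],"slide":[0,0,0.05],"fingers":-0.1}]' |tr '\n' ' '
python3 -m crank '[{"turn":[0,0,0],"slide":[0,0,0],"fingers":-0.1},{"turn":[0,0,0],"slide":[0,0,0],"fingers":-0.1},{"turn":[0,0,0],"slide":[0,0,0],"fingers":-0.1},{"turn":[0,0,0],"slide":[0,0,0],"fingers":-0.1},{"turn":[0,0,0],"slide":[0,0,0],"fingers":-0.1}]' |tr '\n' ' '
```

```text
t: 17.65 eef_pos: [0.5639, -0.2532, 0.0496] ee_rot: [3.141, -0.001, -0.073] force: [0.1, -0.3, -5.4] width: 0.0466 t: 18.07 eef_pos: [0.5642, -0.2537, 0.0258] ee_rot: [3.141, -0.001, -0.073] force: [-0.1, 0.8, -5.0] width: 0.0456 t: 18.48 eef_pos: [0.5637, -0.2537, 0.0256] ee_rot: [3.142, -0.001, -0.074] force: [0.1, 0.6, -3.2] width: 0.0461
```

```bash
for i in 1 2; do python3 -m crank '[{"turn":[0,0,0],"slide":[0,0,0.003],"fingers":-0.1},{"turn":[0,0,0],"slide":[0,0,0.006],"fingers":-0.1},{"turn":[0,0,0],"slide":[0,0,0.009],"fingers":-0.1},{"turn":[0,0,0],"slide":[0,0,0.012],"fingers":-0.1},{"turn":[0,0,0],"slide":[0,0,0.015],"fingers":-0.1}]' |tr '\n' ' '; done
python3 - <<'E'
from ov import *
for n,o,sz,sc,al in(("side",(230,230),(160,120),5,1.1),):
    draw(grab_frame(n)[:,:,::-1],n,(0,0,0),o,sz,sc,[],f"pics/i_{n}.png",al)
E
```

```text
t: 18.9 eef_pos: [0.5635, -0.2536, 0.0175] ee_rot: [-3.142, 0.0, -0.074] force: [1.0, 0.1, -3.9] width: 0.0456 t: 19.32 eef_pos: [0.5636, -0.2536, 0.0101] ee_rot: [-3.142, 0.0, -0.074] force: [0.1, 0.0, -4.8] width: 0.0459
```

View pics/i_side.png

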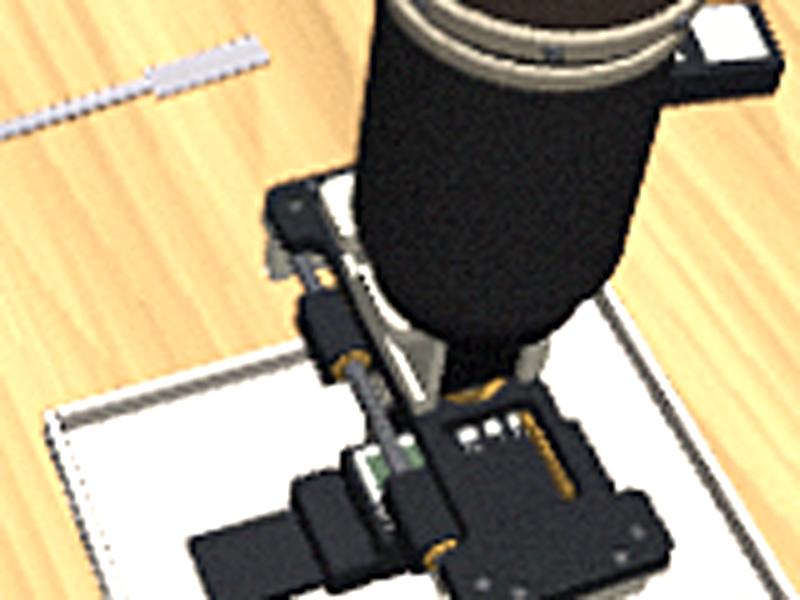

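Meter inside the tray walls, with the toe end at crop (190,545). Slow final descent.

```bash
for i in 1 2 3; do python3 -m crank '[{"turn":[0,0,0],"slide":[0,0,0.0006],"fingers":-0.1},{"turn":[0,0,0],"slide":[0,0,0.0012],"fingers":-0.1},{"turn":[0,0,0],"slide":[0,0,0.0018],"fingers":-0.1},{"turn":[0,0,0],"slide":[0,0,0.0024],"fingers":-0.1}]' |tr '\n' ' '; done
```

```text
t: 19.7 eef_pos: [0.5636, -0.2536, 0.0091] ee_rot: [3.142, -0.0, -0.074] force: [0.0, -0.6, -4.4] width: 0.0457 t: 20.03 eef_pos: [0.5636, -0.2536, 0.0078] ee_rot: [-3.142, 0.0, -0.074] force: [0.5, 0.5, -4.4] width: 0.0459 t: 20.37 eef_pos: [0.5636, -0.2536, 0.0066] ee_rot: [3.142, 0.0, -0.074] force: [-0.4, -0.5, -4.3] width: 0.046
```

```bash
for i in 1 2 ; do python3 -m crank '[{"turn":[0,0,0],"slide":[0,0,0.0004],"fingers":-0.1},{"turn":[0,0,0],"slide":[0,0,0.0008],"fingers":-0.1},{"turn":[0,0,0],"slide":[0,0,0.0008],"fingers":-0.1}]' |tr '\n' ' '; done
```

```text
t: 20.62 eef_pos: [0.5636, -0.2536, 0.0062] ee_rot: [-3.142, 0.0, -0.074] force: [0.1, -0.1, -4.1] width: 0.0459 t: 20.87 eef_pos: [0.5636, -0.2536, 0.006] ee_rot: [3.142, -0.0, -0.074] force: [-1.4, 0.8, -2.8] width: 0.0457
```

Contact is starting: Fz went from -4.4 to -2.8.

```bash
for i in 1 2 ; do python3 -m crank '[{"turn":[0,0,0],"slide":[0,0,0.0004],"fingers":-0.1},{"turn":[0,0,0],"slide":[0,0,0.0006],"fingers":-0.1},{"turn":[0,0,0],"slide":[0,0,0.0006],"fingers":-0.1}]' |tr '\n' ' '; done
```

```text
t: 21.12 eef_pos: [0.5636, -0.2536, 0.006] ee_rot: [3.141, -0.0, -0.074] force: [-3.4, 1.5, 3.6] width: 0.0462 t: 21.37 eef_pos: [0.5636, -0.2536, 0.006] ee_rot: [3.141, -0.0, -0.073] force: [-3.2, 2.2, 7.2] width: 0.0458
```

```bash
python3 -m crank '[{"turn":[0,0,0],"slide":[0,0,-0.0008],"fingers":-0.1},{"turn":[0,0,0],"slide":[0,0,-0.0008],"fingers":-0.1}]' 8|tr '\n' ' '
python3 -m crank '[{"turn":[0,0,0],"slide":[0,0,0],"fingers":-0.1},{"turn":[0,0,0],"slide":[0,0,0],"fingers":-0.1}]' 3|tr '\n' ' '
python3 -m crank '[{"turn":[0,0,0],"slide":[0,0,0],"fingers":0.15},{"turn":[0,0,0],"slide":[0,0,0],"fingers":0.3},{"turn":[0,0,0],"slide":[0,0,0],"fingers":0.5},{"turn":[0,0,0],"slide":[0,0,0],"fingers":0.7},{"turn":[0,0,0],"slide":[0,0,0],"fingers":0.7}]' |tr '\n' ' '
```

```text
t: 21.53 eef_pos: [0.5636, -0.2536, 0.006] ee_rot: [3.142, -0.0, -0.074] force: [-2.7, 2.4, 4.8] width: 0.0462 t: 21.7 eef_pos: [0.5638, -0.2536, 0.0059] ee_rot: [3.142, -0.0, -0.074] force: [-2.6, 2.0, 3.9] width: 0.046 t: 22.12 eef_pos: [0.5637, -0.2537, 0.0055] ee_rot: [3.142, -0.0, -0.074] force: [0.0, -0.1, -0.7] width: 0.0711
```

```bash
python3 -m crank '[{"turn":[0,0,0],"slide":[0,0,-0.01],"fingers":0.7},{"turn":[0,0,0],"slide":[0,0,-0.03],"fingers":0.7},{"turn":[0,0,0],"slide":[0,0,-0.06],"fingers":0.7},{"turn":[0,0,0],"slide":[0,0,-0.1],"fingers":0.7},{"turn":[0,0,0],"slide":[0,0,-0.15],"fingers":0.7}]' |tr '\n' ' '
for i in 1 2; do python3 -m crank '[{"turn":[0,0,0],"slide":[0,0.05,-0.05],"fingers":0.7},{"turn":[0,0,0],"slide":[-0.05,0.1,-0.1],"fingers":0.7},{"turn":[0,0,0],"slide":[-0.1,0.1,-0.15],"fingers":0.7},{"turn":[0,0,0],"slide":[-0.15,0.1,-0.2],"fingers":0.7},{"turn":[0,0,0],"slide":[-0.15,0.1,-0.2],"fingers":0.7}]' |tr '\n' ' '; done
python3 - <<'E'
from h import *
for n in("side","top"): cv2.imwrite(f"pics/j_{n}.png",grab_frame(n)[:,:,::-1])
st()
E
```

```text
t: 22.53 eef_pos: [0.5629, -0.2535, 0.0812] ee_rot: [-3.141, 0.002, -0.074] force: [0.8, -0.2, -0.5] width: 0.0746 t: 22.95 eef_pos: [0.4837, -0.2991, 0.1874] ee_rot: [3.14, -0.008, -0.075] force: [-0.3, -0.5, -0.2] width: 0.0746 t: 23.37 eef_pos: [0.4048, -0.3436, 0.2877] ee_rot: [3.138, -0.008, -0.075] force: [0.4, 0.9, 0.8] width: 0.0743 t 23.47 [ 0.4063 -0.3426  0.2833] [ 3.1403 -0.0046 -0.0745] F [ 0.52  0.99 -1.24] M [ 0.02  0.02 -0.02] w 0.0741
```

View pics/j_side.png

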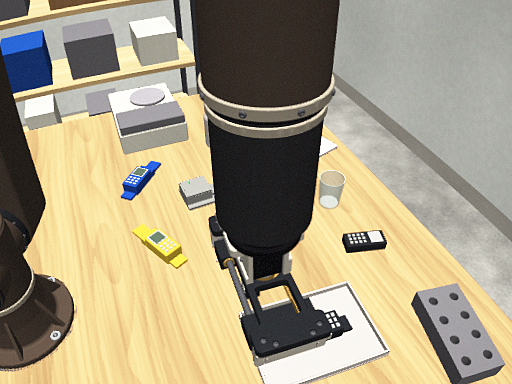

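View pics/j_top.png

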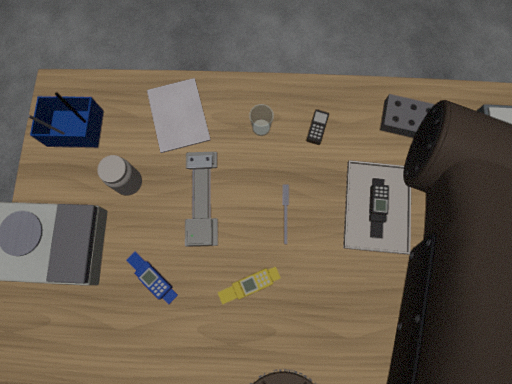

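The top picture shows the meter lying screen up inside the tray at (379,207). The dock is empty and the spatula, beaker, jar and logger are unmoved. I let the arm settle, then hand in.

```bash
python3 -m crank '[{"turn":[0,0,0],"slide":[0,0,0],"fingers":0.7},{"turn":[0,0,0],"slide":[0,0,0],"fingers":0.7},{"turn":[0,0,0],"slide":[0,0,0],"fingers":0.7},{"turn":[0,0,0],"slide":[0,0,0],"fingers":0.7},{"turn":[0,0,0],"slide":[0,0,0],"fingers":0.7}]' |tr '\n' ' '
python3 -c "
from station import *
print(job_done())"
```

```text
t: 23.88 eef_pos: [0.4068, -0.3421, 0.2799] ee_rot: [-3.141, 0.002, -0.073] force: [0.7, 0.9, -0.9] width: 0.0742 the job is handed in; nothing more can be done
None
```

The charcoal meter is out of its dock and lying screen up on the floor of the white tray. I handed the job in at about 24 s of the 61 s allowed; no verdict is reported.

- **Undocking:** I pushed the meter back about 19 mm until it met the stop, where the force went from about 4 N to 6–8 N. I then tilted it 0.2 rad with the toe still at the stop, drew it out along its own axis and lifted it clear.
- **Placing:** Contact with the tray floor was slow. The arm briefly pressed it down at about 11 N before I backed off and let go.
- **Last checks:** The final top picture shows the meter inside the tray walls, with the dock empty and the beaker, jar, spatula and logger where they were. The gripper is open and well clear, with no contact force. No side picture shows the meter clear of the gripper after release, so that it lies flat rests on the level lowering and the floor contact.
- **Disagreement:** The camera suggested the lip overhung the heel by 13–15 mm, which puts the stop at 15–16.5 mm of push. The force put it nearer 19 mm, and I went by the force.

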